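Make up two block-printing kits

TASK

Make up the two printing kits. In the three-bay tray, starting from the bay next to the steel handle, put the round block, then the long narrow block in the middle, then the ink dabber at the far end; in the two-bay tray put the square block next to the steel handle and the palm press in the other bay. Set each piece down (no dropping) so that it stands upright and flat on the floor of its bay, and leave the pigment dish, the brush jar and the paper where they are.

Things in the scene. Friction and masses are not known exactly. Their poses are not given: they have to be found in the camera images.
- round_block_centre (a point): Round carved printing block (short disc), diameter 54 mm, 40 mm high, 70 g. Medium-brown wood with a red pigment-covered carved top. Stands flat on the bench with the red face up. Point: its centre, 20 mm above its underside; z up. Grip it by its sides high up, so that the fingertips clear the tray walls when it is set down.
- square_block_centre (a point): Square carved printing block, 46 x 46 mm, 40 mm high, 70 g. Medium-brown wood with a red pigment-covered carved top. Stands flat on the bench with the red face up. Point: its centre, 20 mm above its underside; z up, x and y square to its sides. Grip it by its sides high up, so that the fingertips clear the tray walls when it is set down.
- bar_block_centre (a point): Long narrow carved printing block, 70 mm (its x) by 26 mm (its y), 40 mm high, 60 g. Medium-brown wood with a red pigment-covered carved top. Stands flat on the bench with the red face up. Point: its centre, 20 mm above its underside; z up, x along its length. Grip it by its sides high up, so that the fingertips clear the tray walls when it is set down.
- dabber_centre (a point): Ink dabber standing upright: a round foot 52 mm in diameter and 26 mm high (black rubber sole, wooden top), and on it a round upright wooden handle 26 mm in diameter, up to a total height of 84 mm; 100 g. Point: on its axis, 42 mm above its underside (inside the lower handle); z up. Take it by the handle.
- palm_press_centre (a point): Palm press standing upright: a flat foot 62 mm (x) by 42 mm (y), 22 mm high (black rubber sole, wooden top), with an upright wooden grip bar 58 mm long (x), 16 mm thick (y) and 40 mm high along its middle; total height 62 mm; 100 g. Point: its centre, 31 mm above its underside; x along the bar, z up. Take it by the bar, across its thickness.
- long_tray: Dark wooden tray 256 x 120 mm, 14 mm high, fixed, with three equal bays in a row, each 80 mm along x by 112 mm across inside; walls 4 mm thick; bay floor 6 mm over the bench (walls 8 mm above it). Low steel handle (projects 25 mm, 12 mm high) outside its -x end. Origin: centre of the underside; x along the tray, away from the handle; z up. Bay centres from the handle: x = -84, 0, +84 mm, y = 0.
- short_tray: Dark wooden tray 172 x 120 mm, 14 mm high, fixed, with two equal bays in a row, each 80 mm along x by 112 mm across inside; walls 4 mm thick; bay floor 6 mm over the bench (walls 8 mm above it). Low steel handle (projects 25 mm, 12 mm high) outside its -x end. Origin: centre of the underside; x along the tray, away from the handle; z up. Bay centres from the handle: x = -42, +42 mm, y = 0.
- pigment_dish: White round dish of red pigment, 116 mm across, 32 mm high, standing loose beyond the stock; leave alone. Origin: centre of its underside.
- brush_jar: Blue pottery jar, 68 mm across and 80 mm high, with brush handles sticking up to 130 mm, standing loose at the far side; leave alone. Origin: centre of its underside.
- paper_stack: Loose stack of white paper, 90 x 130 mm, 22 mm high, at the far side; leave alone. Origin: centre of its underside.
Mind the look-alikes: they are no part of the job. Leave any blue or turquoise look-alike of the part that bears bar_block_centre alone.

How it is judged (in metres and radians):
At the end, for the whole second after the job is handed in: From the handle end, the long tray holds round block, narrow block, dabber; the short tray square block, palm press: each centre within 30 mm along and 48 mm across of its bay centre, on the bay floor (height within 4 mm), upright within 0.1 rad, released and at rest (x of round_block_centre in the frame of long_tray between -0.114 and -0.054 m and y of round_block_centre in the frame of long_tray between -0.048 and 0.048 m and z of round_block_centre in the frame of long_tray between 0.022 and 0.03 m and angle between each of round_block_centre, bar_block_centre, dabber_centre, square_block_centre, palm_press_centre's own z axis and vertical below 0.1 rad and linear speed of each of round_block, bar_block, dabber, square_block, palm_press below 0.02 m/s and x of bar_block_centre in the frame of long_tray between -0.03 and 0.03 m and y of bar_block_centre in the frame of long_tray between -0.048 and 0.048 m and z of bar_block_centre in the frame of long_tray between 0.022 and 0.03 m and x of dabber_centre in the frame of long_tray between 0.054 and 0.114 m and y of dabber_centre in the frame of long_tray between -0.048 and 0.048 m and z of dabber_centre in the frame of long_tray between 0.044 and 0.052 m and x of square_block_centre in the frame of short_tray between -0.072 and -0.012 m and y of square_block_centre in the frame of short_tray between -0.048 and 0.048 m and z of square_block_centre in the frame of short_tray between 0.022 and 0.03 m and x of palm_press_centre in the frame of short_tray between 0.012 and 0.072 m and y of palm_press_centre in the frame of short_tray between -0.048 and 0.048 m and z of palm_press_centre in the frame of short_tray between 0.033 and 0.041 m); the robot touches nothing.
It fails at once if a piece is dropped (free fall of more than about 45 mm) ((linear speed of round_block above 0.95 m/s and contact force between round_block and the fingers below 0.01 N) or (linear speed of bar_block above 0.95 m/s and contact force between bar_block and the fingers below 0.01 N) or (linear speed of dabber above 0.95 m/s and contact force between dabber and the fingers below 0.01 N) or (linear speed of square_block above 0.95 m/s and contact force between square_block and the fingers below 0.01 N) or (linear speed of palm_press above 0.95 m/s and contact force between palm_press and the fingers below 0.01 N)).
It fails at once if the pigment dish is pushed more than 20 mm from its place or tipped (distance of pigment_dish from where it was at the start of the episode above 0.02 m or angle between pigment_dish's own z axis and vertical above 0.3 rad).
It fails at once if the brush jar is pushed more than 20 mm from its place or tipped (distance of brush_jar from where it was at the start of the episode above 0.02 m or angle between brush_jar's own z axis and vertical above 0.3 rad).
It fails at once if the paper stack is pushed more than 20 mm from its place or tipped (distance of paper_stack from where it was at the start of the episode above 0.02 m or angle between paper_stack's own z axis and vertical above 0.3 rad).
It also fails if it takes over 131 s, if anything falls off the work surface, if the arm or the gripper's body presses on something with over 40 N, if the wrist force passes 120 N, or if a joint passes its speed limit or range.

ROBOT

A 7-joint arm with a two-finger parallel gripper is mounted at the origin on the work surface. World frame = base frame: x ahead of the robot, y to its left, z up, the work surface at z = 0. Lengths are in mm, angles in degrees, forces in N, time in s.
With the tool pointing down it reaches from about 400 to 850 mm from the base axis. Payload 4.4 kg.
Tool frame: the origin (TCP) lies at the very end of the fingers, on their centre line; the grasp point (between the pads) lies 19 mm behind it (r.hold_point_z is the distance from the TCP to the grasp point, in mm); z points along the fingers, y is the direction in which the jaws open and shut (so a half turn about z gives the same grasp; the last joint's range is limited). The gripper opens to 94 mm and grips with 3 to 60 N. Pads are 16 mm wide; open, the fingers measure 119 mm over their backs; the gripper's body (75 mm by 177 mm) begins 78 mm behind the grasp point.
Start: joints at [59.313, 36.005, 2.206, 86.941, -1.547, 57.084, -1.146], TCP at [294.291, -579.579, 175.478] pointing down, gripper open.
Joint ranges: [-175.42, 175.42], [-21.48, 121.26], [-71.46, 75.88], [10.55, 141.38], [-63.04, 243.04], [13.31, 113.54], [-168.57, 168.57]. Speed limits (degrees/s): [147.25, 147.25, 180, 180, 180, 180, 180].

INTERFACE

Orientations are given as [roll, pitch, yaw] about the fixed x, y, z axes, in that order (R = Rz(yaw) Ry(pitch) Rx(roll)).
In Python, from station import sense, vision, order, r gives the robot as it stands. The module is installed in compiled form; this text tells all that it offers.
- The arm moves only by the tool send_rows, never from a script. Its argument "steps" is a list that holds one entry, the list of rows, each a list of 4 numbers: the shift along the tool's x, y, z in m, then the turn about the tool's z in degrees. In form: [[[tx, ty, tz, turn], ...]]. A call has 1 to 8 rows; each row shifts and turns the commanded pose from where the row before left it, along the tool's axes as they then stand; what a row does not reach is not made up. A row lasts 1/12 s, in which the tool goes at most 41.7 mm and 7.16 degrees, less where a joint would pass 70% of its speed; a pose out of reach is approached as far as the arm can. A call is refused whole if a number of a shift passes 0.0417 or a number of a turn 7.16, either way. A call with a gripper value outside its range is refused whole. "hand" is the closure in counts, from 0 (fully open) to 255 (shut), set as the call begins (left out, the last holds). The fingers move at their own pace and stop on an object; "grip_force" is the grip in N (left out, the last holds). Time passes only in rows, so rows that do not move let the fingers close. It gives the time, the measured TCP pose, the force and the opening at its end, in the units of the state.
- sense(): the state, without advancing time (a new reading comes with each control period).
- vision.camera(name): name is "scene" or "top" or "wrist"; returns a dict with "color" (384x512x3 uint8, red, green, blue), "range_z" (384x512 float32, mm along the optical axis (not along the pixel's ray), 0 where there is no reading), "intrinsics" (3x3 intrinsics, pixels), "world_from_camera" (4x4, takes a point from camera to world coordinates). Camera axes: x right, y up, looking along -z (the intrinsics and any distortion apply to the point x, -y, -z); pixel columns grow to the right and rows downward; lengths in mm; the calibration is good to about 2 mm. A picture is of the moment at which its call begins.
- order.hand_in(): hands the job in, once; it reports no verdict.
The state is a dict: "time_s": time; "joint_pos": joint angles; "joint_velocities": joint speeds; "joint_efforts": joint torques, N m; "ee_pos": TCP position; "eef_rot": TCP orientation; "ft_force": force on the tool from outside, world axes, zero at the start; "torque": the same for the moment, N m; "opening": finger opening in mm.
Only numpy, scipy, OpenCV 4.12 (cv2) and the standard library are available. Lean on these libraries where they do the work, as an engineer would, in place of code of your own. Each camera call takes 0.05 s, during which the arm holds its last target. There are 200 camera calls.

## Working session

There is one attempt and no reset: what is moved stays moved. The work goes in short steps, Python scripts to look and compute and a tool call to move; the robot and the scene stay as the last step left them, time stands still between calls to the robot, and variables do not carry over. Pictures are saved under pics/ and viewed, about 12 in all and at most 16, crops included, and the job is handed in when it is done.

Besides the shell and the picture viewer there is one more tool, called after "Call:" as a command line: name --argument value ..., lists and objects as JSON in quotes. send_rows: Moves the arm, as the interface text tells. Its arguments: {"type":"object","properties":{"steps":{"type":"array"},"hand":{"type":"number"},"grip_force":{"type":"number"}},"required":["steps"]}

```bash
mkdir -p pics; python3 - <<'E'
from station import sense, vision, order, r
import cv2,numpy as np
for n in("top","scene"):
    c=vision.camera(n); np.savez(f"{n}0.npz",**c)
    cv2.imwrite(f"pics/{n}0.png",cv2.resize(c["color"][:,:,::-1],(800,600),interpolation=cv2.INTER_CUBIC))
    print(n,c["intrinsics"].round(1).tolist(),c["world_from_camera"].round(3).tolist())
s=sense();print({k:np.round(v,3).tolist() for k,v in s.items()}, r.hold_point_z)
E
```

```text
top [[358.4, 0.0, 256.5], [0.0, 358.4, 190.6], [0.0, 0.0, 1.0]] [[0.007, 0.998, -0.057, 518.507], [-1.0, 0.007, 0.001, -10.303], [0.002, 0.057, 0.998, 966.653], [0.0, 0.0, 0.0, 1.0]]
scene [[390.0, 0.0, 256.6], [0.0, 390.0, 191.7], [0.0, 0.0, 1.0]] [[-0.888, -0.252, 0.384, 992.479], [0.46, -0.486, 0.744, 775.846], [-0.001, 0.837, 0.547, 641.953], [0.0, 0.0, 0.0, 1.0]]
{'time_s': 0.1, 'joint_pos': [59.314, 36.053, 2.202, 86.988, -1.545, 57.082, -1.145], 'joint_velocities': [-0.055, -0.057, 0.028, -0.192, -0.076, -0.004, -0.003], 'joint_efforts': [0.003, -55.08, 1.148, -18.712, -0.052, 0.019, 0.0], 'ee_pos': [293.981, -579.031, 174.67], 'eef_rot': [-179.907, 0.002, 26.918], 'ft_force': [0.413, 0.276, -0.817], 'torque': [0.013, 0.021, 0.023], 'opening': 93.769} 18.8
```

View pics/top0.png

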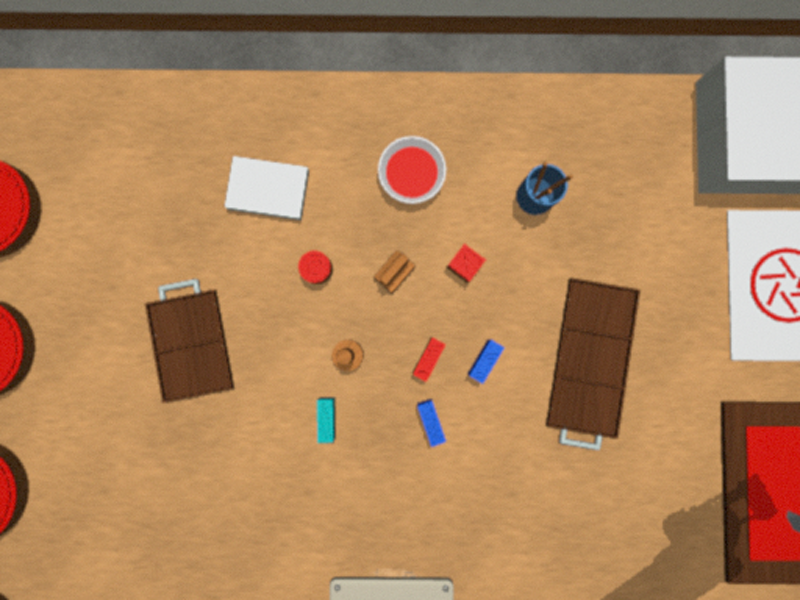

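View pics/scene0.png

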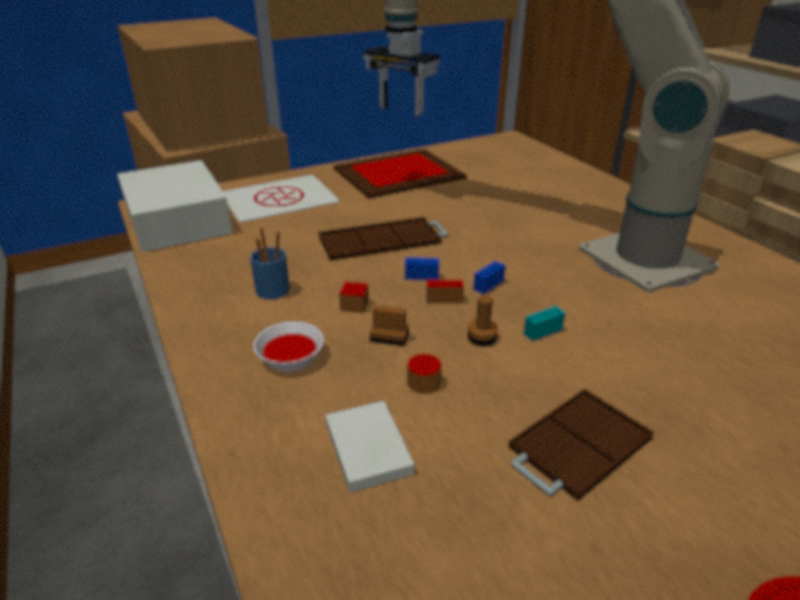

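The top view shows these pieces, in 800x600 pixels:
- Round block (315,267), palm press (394,271), square block (466,264) and dabber (347,355).
- Narrow block candidates: red-topped wooden (429,360), blue (486,361), blue (431,422) and turquoise (326,420). The red-topped wooden one fits the description; the blue and turquoise ones are the look-alikes.
- Long tray (593,358), handle at the bottom (581,438). Short tray (190,345), handle at the top (180,290).

```bash
cat > h.py <<'E'
import numpy as np,cv2
def ray(c,uv,z):
    K=c["intrinsics"];T=c["world_from_camera"];uv=np.atleast_2d(uv).astype(float)
    d=np.c_[(uv[:,0]-K[0,2])/K[0,0],-(uv[:,1]-K[1,2])/K[1,1],-np.ones(len(uv))]@T[:3,:3].T
    return T[:3,3]+d*((z-T[2,3])/d[:,2])[:,None]
def cloud(c):
    K=c["intrinsics"];T=c["world_from_camera"];v,u=np.mgrid[:384,:512];D=c["range_z"]
    P=np.stack([(u-K[0,2])/K[0,0]*D,-(v-K[1,2])/K[1,1]*D,-D],-1)
    return P@T[:3,:3].T+T[:3,3]
def rect(P):
    (cx,cy),(w,h),a=cv2.minAreaRect(P[:,:2].astype(np.float32))
    if w<h: w,h,a=h,w,a+90
    return [round(x,1) for x in(cx,cy,w,h,(a+90)%180-90)]
E
python3 - <<'E'
import numpy as np,cv2
from h import *
c=dict(np.load("top0.npz"));W=cloud(c);im=c["color"].astype(int);s=1.5625
red=(im[...,0]>130)&(im[...,1]<80)&(im[...,2]<80)
def comp(m,p):
    n,l=cv2.connectedComponents(m.astype(np.uint8),connectivity=4);k=l[int(p[1]/s),int(p[0]/s)]
    assert k; v,u=np.nonzero(l==k);return np.c_[u,v]
for n,p in dict(round=(315,267),square=(466,264),bar=(429,360)).items():
    uv=comp(red,p);q=ray(c,uv,40);print(n,rect(q),q.mean(0).round(1),"z",np.median(W[uv[:,1],uv[:,0],2]).round(1))
for n,p,a,zt in(("press",(394,271),45,62),("dabber",(347,355),65,84)):
    v0,u0=int(p[1]/s),int(p[0]/s);m=np.zeros((384,512),bool);m[v0-20:v0+20,u0-20:u0+20]=1
    m&=W[...,2]>a;Q=W[m];e=np.linalg.eigh(np.cov(Q[:,:2].T))[1][:,1]
    print(n,len(Q),rect(Q),Q.mean(0).round(1),"pca",np.degrees(np.arctan2(e[1],e[0])).round(1),"zmax",Q[:,2].max())
dark=(im.sum(2)<200)&(W[...,2]<40)
for n,p in(("long",(593,350)),("short",(190,330))):
    m=cv2.morphologyEx(dark.astype(np.uint8),cv2.MORPH_OPEN,np.ones((5,5)))
    m=cv2.morphologyEx(m,cv2.MORPH_CLOSE,np.ones((5,5)))
    uv=comp(m,p);q=ray(c,uv,14);print(n,rect(q),q.mean(0).round(1))
print("handles",ray(c,np.array([(581,441),(180,287)])/s,8).round(0))
for n,p in dict(dish=(412,172),jar=(542,190),paper=(266,187),blueR=(486,361),blueB=(431,422),teal=(326,420)).items(): print(n,ray(c,np.array(p)/s,30).round(0))
cv2.imwrite("pics/crop1.png",cv2.resize(c["color"][145:295,195:330,::-1],None,fx=4,fy=4,interpolation=cv2.INTER_CUBIC))
E
```

```text
round [622.3, 133.0, 49.9, 49.5, 45.8] [622.  132.9  40. ] z 39.6
square [630.5, -119.7, 44.7, 43.3, -37.5] [ 630.5 -119.4   40. ] z 39.4
bar [470.9, -56.5, 67.8, 25.2, -26.4] [470.7 -57.   40. ] z 39.3
press 155 [582.4, 4.2, 124.0, 42.0, -5.9] [6.153e+02 4.000e-01 8.460e+01] pca 162.6 zmax 966.6532977485418
dabber 100 [489.6, 38.2, 110.1, 24.9, -71.9] [479.8  70.7 154. ] pca 115.5 zmax 966.6532977485418
long [474.4, -336.3, 251.4, 119.8, -9.3] [ 455.5 -325.7   14. ]
short [490.7, 340.0, 167.9, 106.3, 11.7] [497.5 326.8  14. ]
handles [[ 333. -318.    8.]
 [ 589.  367.    8.]]
dish [[786. -29.  30.]]
jar [[ 756. -249.   30.]]
paper [[758. 218.  30.]]
blueR [[ 467. -154.   30.]]
blueB [[366. -63.  30.]]
teal [[368. 111.  30.]]
```

View pics/crop1.png

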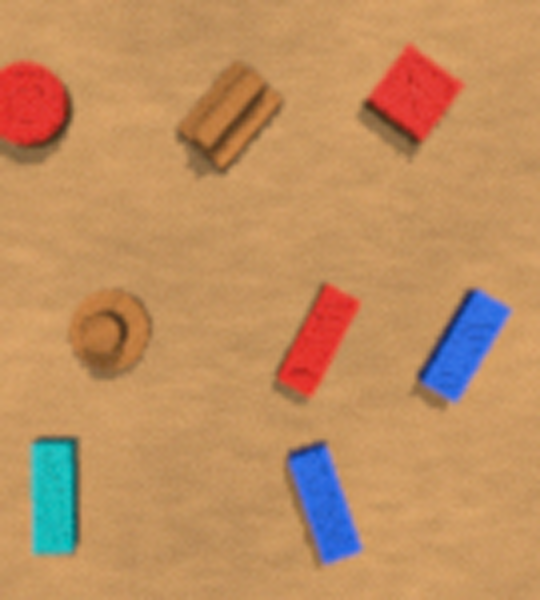

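The crop confirms the red-topped bar at (317,340), with blue bars at (465,345) and (325,503) and turquoise at (55,495). Next I refine the press, the dabber and the trays.

```bash
python3 - <<'E'
import numpy as np,cv2
from h import *
c=dict(np.load("top0.npz"));W=cloud(c);W[c["range_z"]==0]=0;s=1.5625
for n,p,a,b in(("press",(394,271),52,70),("dabber",(347,355),72,95)):
    v0,u0=int(p[1]/s),int(p[0]/s);m=np.zeros((384,512),bool);m[v0-20:v0+20,u0-20:u0+20]=1
    m&=(W[...,2]>a)&(W[...,2]<b);Q=W[m];e=np.linalg.eigh(np.cov(Q[:,:2].T))[1][:,1]
    print(n,len(Q),rect(Q),Q.mean(0).round(1),"pca",np.degrees(np.arctan2(e[1],e[0])).round(1))
for n,p in(("long",[(569,280),(638,290),(617,437),(547,426)]),("short",[(147,303),(217,291),(234,388),(163,401)])):
    q=ray(c,np.array(p)/s,14);print(n,rect(q),q.mean(0).round(1),q[:,:2].round(0).tolist())
    cen=q.mean(0)[:2];u,v=(np.array(p).mean(0)/s).astype(int)
    m=(W[...,2]>4)&(W[...,2]<22)&(np.linalg.norm(W[...,:2]-cen,axis=-1)<150);n_,l=cv2.connectedComponents(m.astype(np.uint8));
    k=np.bincount(l[m]).argmax();Q=W[l==k];print("  depth",len(Q),rect(Q),np.percentile(Q[:,2],[5,50,95]).round(1))
E
```

```text
press 146 [618.3, 0.9, 57.7, 16.1, -39.8] [6.182e+02 6.000e-01 6.160e+01] pca 139.2
dabber 90 [476.2, 77.8, 24.7, 23.6, 51.1] [476.3  77.9  83.7] pca 71.7
long [473.5, -337.7, 252.4, 118.9, -9.0] [ 473.2 -337.7   14. ] [[605.0, -299.0], [589.0, -416.0], [341.0, -377.0], [358.0, -259.0]]
  depth 4256 [463.6, -340.7, 281.3, 129.3, -9.0] [ 4.5  6.9 14.5]
short [489.2, 344.5, 169.0, 121.2, 11.1] [488.9 344.6  14. ] [[560.0, 420.0], [582.0, 302.0], [418.0, 269.0], [395.0, 388.0]]
  depth 2943 [501.2, 354.0, 197.2, 129.9, 11.1] [ 4.5  7.1 15.1]
```

```bash
cat > go.py <<'E'
import sys,numpy as np
from station import sense
# usage: go.py x y z yaw : turn first, then shifts in the turned tool frame
x,y,z,w=map(float,sys.argv[1:5]);s=sense();p=np.array(s["ee_pos"]);yw=s["eef_rot"][2]
a=np.radians(w);d=np.array([x,y,z])-p
print("t",round(s["time_s"],2),"pos",p.round(1),"rot",np.round(s["eef_rot"],1),"open",round(s["opening"],1),"j7",round(s["joint_pos"][6],0),
 "| turn",round(-((w-yw+180)%360-180),1),"tx",round(d[0]*np.cos(a)+d[1]*np.sin(a),1),"ty",round(d[0]*np.sin(a)-d[1]*np.cos(a),1),"tz",round(-d[2],1),"F",np.round(s["ft_force"],1))
E
python3 go.py 470.8 -56.8 120 -26.4
```

```text
t 0.1 pos [ 294.  -579.   174.7] rot [-179.9    0.    26.9] open 93.8 j7 -1.0 | turn 53.3 tx -73.8 ty -546.4 tz 54.7 F [ 0.4  0.3 -0.8]
```

Call:
send_rows --steps '[[[0,0,0.005,6.66],[0,0,0.005,6.66],[0,0,0.005,6.66],[0,0,0.005,6.66],[0,0,0.005,6.66],[0,0,0.005,6.66],[0,0,0.005,6.66],[0,0,0.005,6.66]]]' --hand 60 --grip_force 20

```text
time_s: 0.77
ee_pos: [294.2, -579.1, 134.8]
eef_rot: [-180.0, 0.0, -26.7]
ft_force: [0.5, 0.1, 0.7]
opening: 71.4
```

Call:
send_rows --steps '[[[-0.0046,-0.034,0,0],[-0.0046,-0.034,0,0],[-0.0046,-0.034,0,0],[-0.0046,-0.034,0,0],[-0.0046,-0.034,0,0],[-0.0046,-0.034,0,0],[-0.0046,-0.034,0,0],[-0.0046,-0.034,0,0]]]'

```text
time_s: 1.43
ee_pos: [382.2, -317.7, 135.3]
eef_rot: [-180.0, 0.0, -26.4]
ft_force: [1.7, -0.1, 0.3]
opening: 71.7
```

Call:
send_rows --steps '[[[-0.0046,-0.034,0,0],[-0.0046,-0.034,0,0],[-0.0046,-0.034,0,0],[-0.0046,-0.034,0,0],[-0.0046,-0.034,0,0],[-0.0046,-0.034,0,0],[-0.0046,-0.034,0,0],[0,0,0,0]]]'

```text
time_s: 2.1
ee_pos: [460.9, -84.1, 135.0]
eef_rot: [-179.8, 0.1, -25.7]
ft_force: [-0.3, 1.0, -0.2]
opening: 71.9
```

```bash
python3 go.py 470.8 -56.8 120 -26.4; python3 - <<'E'
from station import vision
import numpy as np,cv2
c=vision.camera("wrist");np.savez("w1.npz",**c);cv2.imwrite("pics/w1.png",c["color"][:,:,::-1])
E
```

```text
t 2.1 pos [460.9 -84.1 135. ] rot [-1.798e+02  1.000e-01 -2.570e+01] open 71.9 j7 -95.0 | turn 0.7 tx -3.3 ty -28.9 tz 15.0 F [-0.3  1.  -0.2]
```

View pics/w1.png

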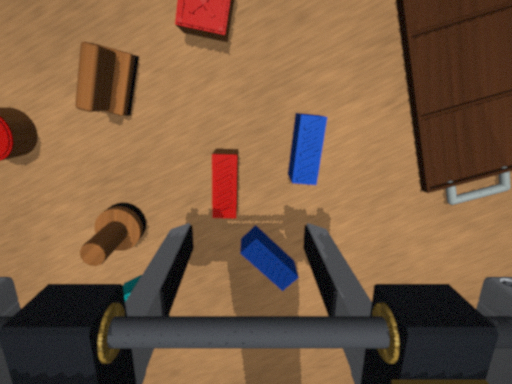

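The wrist view shows the red bar at (226,185) and the blue bars at (308,148) and (268,257). I cross-check the calibration with the bar.

```bash
cat > red.py <<'E'
import sys,numpy as np,cv2
from h import *
# rect of the red top at given z in saved picture: file u v z
c=dict(np.load(sys.argv[1]));u,v,z=map(int,sys.argv[2:5]);im=c["color"].astype(int)
m=(im[...,0]>110)&(im[...,1]<75)&(im[...,2]<75)
n,l=cv2.connectedComponents(m.astype(np.uint8));V,U=np.nonzero(l==l[v,u]);q=ray(c,np.c_[U,V],z);print(rect(q),q.mean(0).round(1))
E
python3 red.py w1.npz 226 185 40
```

```text
[470.2, -60.6, 70.7, 26.8, -27.7] [471.2 -60.7  40. ]
```

Call:
send_rows --steps '[[[-0.002,-0.013,0.004,0.5],[0,-0.014,0.004,0.5],[0,0,0.02,0],[0,0,0.025,0],[0,0,0.025,0],[0,0,0.022,0],[0,0,0.015,0],[0,0,0.004,0]]]'

```text
time_s: 2.82
ee_pos: [467.0, -68.4, 14.4]
eef_rot: [179.9, 0.2, -27.5]
ft_force: [-0.1, -0.3, -0.0]
opening: 71.9
```

Call:
send_rows --steps '[[[0,0,0,0],[0,0,0,0],[0,0,0,0],[0,0,0,0],[0,0,0,0],[0,0,0,0],[0,0,0,0],[0,0,0,0]]]' --hand 255

```text
time_s: 3.48
ee_pos: [469.4, -66.9, 16.7]
eef_rot: [-180.0, -0.0, -27.4]
ft_force: [0.3, -0.3, 0.8]
opening: 21.9
```

Call:
send_rows --steps '[[[0,0,-0.01,0],[0,0,-0.015,-6.7],[0,0,-0.015,-6.7],[0,0,-0.015,-6.7],[0,0,-0.015,-6.7],[0,0,-0.015,-6.7],[0,0,-0.015,-6.7],[0,0,-0.015,-6.7]]]'

```text
time_s: 4.15
ee_pos: [469.1, -67.3, 133.0]
eef_rot: [179.9, -0.0, 19.9]
ft_force: [0.6, -0.4, -0.3]
opening: 0.6
```

Call:
send_rows --steps '[[[0,0,0,-6.7],[0,0,0,-6.7],[0,0,0,-6.7],[0,0,0,-6.7],[0,0,0,-6.7],[0,0,0,-6.7],[0,0,0,-6.7],[0,0,0,-6.7]]]'

```text
time_s: 4.82
ee_pos: [469.1, -67.4, 132.1]
eef_rot: [180.0, 0.1, 73.4]
ft_force: [0.5, 0.0, -0.2]
opening: 0.3
```

```bash
python3 go.py 473.4 -337.5 60 81
```

```text
t 4.82 pos [469.1 -67.4 132.1] rot [1.80e+02 1.00e-01 7.34e+01] open 0.3 j7 -21.0 | turn -7.6 tx -266.1 ty 46.5 tz 72.1 F [ 0.5  0.  -0.2]
```

The fingers closed on nothing, so I look.

```bash
python3 - <<'E'
from station import vision
import numpy as np,cv2
c=vision.camera("wrist");np.savez("w2.npz",**c)
t=vision.camera("top");np.savez("t2.npz",**t)
a=c["color"][:,:,::-1];b=cv2.resize(t["color"][145:295,190:345,::-1],(397,384),interpolation=cv2.INTER_CUBIC)
cv2.imwrite("pics/w2.png",cv2.resize(np.hstack([a[:,:400],b]),None,fx=1,fy=1))
E
```

```text
(no output)
```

View pics/w2.png

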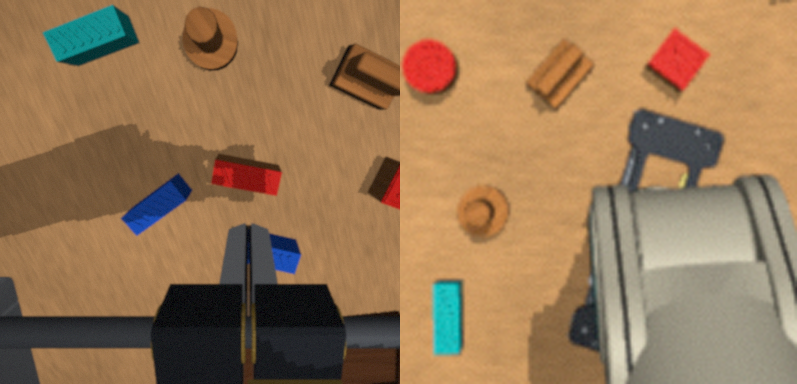

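```bash
python3 red.py w2.npz 246 178 40; python3 go.py 471 -59 60 -26;python3 - <<'E'
import numpy as np
from h import *
c=dict(np.load("w2.npz"));W=cloud(c);print(W[178,246],W[170,235],W[183,260])
c=dict(np.load("w1.npz"));W=cloud(c);print(W[185,226],c["world_from_camera"].round(3)[:3,3])
E
```

```text
[469.6, -58.9, 69.7, 27.0, -26.4] [469.7 -58.3  40. ]
t 4.92 pos [469.1 -67.3 132. ] rot [180.    0.   73.1] open 0.4 j7 -21.0 | turn 99.1 tx -1.9 ty -8.4 tz 72.0 F [ 0.5  0.7 -0.3]
[470.22141497 -58.86286705  40.17241931] [461.84344429 -47.73449649  39.64752625] [482.43645352 -68.75519487  37.68213353]
[471.56482894 -62.70048462  40.22962626] [ 538.181 -121.76   343.372]
```

```bash
python3 - <<'E'
import numpy as np
from h import *
from station import sense
for f,pts in(("w2.npz",[(240,232),(256,232),(240,260),(256,260),(235,280)]),("w1.npz",[(183,232),(312,232),(178,245),(320,245)])):
    c=dict(np.load(f));W=cloud(c)
    for u,v in pts: print(f,u,v,c["range_z"][v,u].round(0),W[v,u].round(1))
    print(c["intrinsics"].round(1).tolist(),c["world_from_camera"].round(2).tolist())
t=dict(np.load("t2.npz"));W=cloud(t)
E
```

```text
w2.npz 240 232 180.0 [468.  -56.7 175.4]
w2.npz 256 232 180.0 [477.1 -59.3 175.6]
w2.npz 240 260 148.0 [468.8 -56.7 208.6]
w2.npz 256 260 148.0 [476.3 -59.1 208.4]
w2.npz 235 280 133.0 [466.9 -56.7 224.9]
[[302.0, 0.0, 248.0], [0.0, 302.0, 191.2], [0.0, 0.0, 1.0]] [[0.96, 0.27, 0.08, 493.96], [-0.28, 0.92, 0.28, 14.37], [0.0, -0.29, 0.96, 340.58], [0.0, 0.0, 0.0, 1.0]]
w1.npz 183 232 180.0 [487.  -53.2 178.1]
w1.npz 312 232 180.0 [ 453.7 -122.6  178.1]
w1.npz 178 245 165.0 [486.4 -53.5 194.1]
w1.npz 320 245 164.0 [ 453.1 -123.5  194.7]
[[302.0, 0.0, 248.0], [0.0, 302.0, 191.2], [0.0, 0.0, 1.0]] [[-0.43, 0.86, 0.26, 538.18], [-0.9, -0.41, -0.13, -121.76], [-0.0, -0.29, 0.96, 343.37], [0.0, 0.0, 0.0, 1.0]]
```

```bash
python3 - <<'E'
import numpy as np
from h import *
c=dict(np.load("w2.npz"));W=cloud(c)
for v in range(205,240,3): print(v,c["range_z"][v,[238,244,250,256,262]].round(0),W[v,244].round(0),c["color"][v,244])
c=dict(np.load("scene0.npz"));W=cloud(c);T=c["world_from_camera"];K=c["intrinsics"]
for z in(175,205,272):
    p=np.linalg.inv(T)@np.array([294,-579,z,1]);print(z,(K[0,2]-K[0,0]*p[0]/p[2])*1.5625,(K[1,2]+K[1,1]*p[1]/p[2])*1.5625)
E
```

```text
205 [361. 363. 361. 362. 361.] [ 455. -100.   -2.] [164 124  83]
208 [364. 363. 362. 363. 363.] [ 454. -104.   -1.] [168 126  83]
211 [365. 365. 364. 363. 364.] [ 453. -108.   -1.] [167 126  84]
214 [366. 365. 366. 365. 366.] [ 452. -111.   -1.] [165 124  83]
217 [366. 365. 367. 366. 366.] [ 451. -114.    0.] [166 124  84]
220 [367. 367. 366. 368. 368.] [ 450. -118.   -0.] [171 127  85]
223 [368. 193. 369. 369. 369.] [470. -57. 162.] [127 102  80]
226 [190. 189. 192. 189. 369.] [470. -57. 166.] [75 76 75]
229 [185. 184. 187. 184. 184.] [470. -57. 171.] [75 72 77]
232 [181. 179. 184. 180. 180.] [470. -57. 176.] [74 76 77]
235 [176. 176. 179. 176. 177.] [470. -57. 180.] [69 71 73]
238 [173. 172. 176. 173. 173.] [470. -57. 184.] [72 74 75]
175 400.1550798009655 123.23942548041293
205 400.1341264244849 111.22870330145192
272 400.0856503218137 83.44163031861265
```

The reported TCP is wrong in height. The wrist camera puts the real fingertips about 30 mm above it (162 against 132 mm), and the scene camera agrees. That explains the empty grasp, and the bar hasn't moved. From here I use tip height = reported z + 30.

```bash
sed -i 's/^a=np.rad/p[2]+=30 # real tip lies 30 mm above the reported TCP\na=np.rad/' go.py; python3 go.py 470.3 -58.8 16 153.6
```

```text
t 4.92 pos [469.1 -67.3 162. ] rot [180.    0.   73.1] open 0.4 j7 -21.0 | turn -80.5 tx 2.7 ty 8.2 tz 146.0 F [ 0.5  0.7 -0.3]
```

Call:
send_rows --steps '[[[0,0,0.005,-6.7],[0,0,0.005,-6.7],[0,0,0.005,-6.7],[0,0,0.005,-6.7],[0,0,0.005,-6.7],[0,0,0.005,-6.7],[0,0,0,-6.7],[0,0,0,-6.7]]]' --hand 60

```text
time_s: 5.58
ee_pos: [468.9, -67.4, 101.5]
eef_rot: [-179.9, 0.0, 126.8]
ft_force: [1.0, -0.6, -0.0]
opening: 50.4
```

Call:
send_rows --steps '[[[0,0,0,-6.7],[0,0,0,-6.7],[0,0,0,-6.7],[0,0,0,-6.7],[0,0,0,0],[0,0,0,0]]]'

```text
time_s: 6.08
ee_pos: [469.2, -67.3, 101.6]
eef_rot: [-180.0, 0.0, 153.2]
ft_force: [0.5, -1.3, 0.4]
opening: 71.7
```

```bash
python3 go.py 470.3 -58.8 16 153.6
```

```text
t 6.08 pos [469.2 -67.3 131.6] rot [-180.     0.   153.2] open 71.7 j7 39.0 | turn -0.4 tx 2.8 ty 8.2 tz 115.6 F [ 0.5 -1.3  0.4]
```

Call:
send_rows --steps '[[[0.003,0.008,0.01,0],[0,0,0.022,0],[0,0,0.025,0],[0,0,0.022,0],[0,0,0.018,0],[0,0,0.012,0],[0,0,0.006,0],[0,0,0,0]]]'

```text
time_s: 6.75
ee_pos: [469.5, -58.5, -14.3]
eef_rot: [-179.9, -0.1, 153.4]
ft_force: [0.3, -0.5, 0.7]
opening: 72.0
```

Call:
send_rows --steps '[[[0,0,0,0],[0,0,0,0],[0,0,0,0],[0,0,0,0],[0,0,0,0],[0,0,0,0],[0,0,0,0],[0,0,0,0]]]' --hand 255

```text
time_s: 7.42
ee_pos: [470.2, -58.7, -13.4]
eef_rot: [-180.0, 0.0, 153.5]
ft_force: [0.3, -0.5, 2.9]
opening: 25.8
```

Call:
send_rows --steps '[[[0,0,0,0],[0,0,0,0],[0,0,0,0]]]'

```text
time_s: 7.67
ee_pos: [470.1, -58.7, -13.4]
eef_rot: [-180.0, 0.0, 153.5]
ft_force: [-0.9, -1.3, 2.7]
opening: 25.7
```

Call:
send_rows --steps '[[[0,0,-0.01,0],[0,0,-0.02,0],[0,0,-0.02,6.6],[0,0,-0.02,6.6],[0,0,-0.02,6.6],[0,0,-0.02,6.6],[0,0,0,6.6],[0,0,0,6.6]]]'

```text
time_s: 8.33
ee_pos: [471.0, -58.5, 97.6]
eef_rot: [179.9, 0.1, 113.6]
ft_force: [-1.2, -0.1, -0.9]
opening: 25.5
```

Call:
send_rows --steps '[[[0,0,0,6.6],[0,0,0,6.6],[0,0,0,6.6],[0,0,0,6.6],[0,0,0,6.6],[0,0,0,0],[0,0,0,0]]]'

```text
time_s: 8.92
ee_pos: [469.9, -58.2, 96.3]
eef_rot: [-180.0, 0.0, 81.1]
ft_force: [0.2, -0.0, -0.6]
opening: 25.7
```

```bash
python3 go.py 473.4 -337.5 23.5 81
```

```text
t 8.92 pos [469.9 -58.2 126.3] rot [-180.     0.    81.1] open 25.7 j7 -17.0 | turn 0.1 tx -275.3 ty 47.1 tz 102.8 F [ 0.2 -0.  -0.6]
```

Call:
send_rows --steps '[[[-0.015,0.0027,0,0],[-0.03,0.005,0,0],[-0.035,0.006,0,0],[-0.035,0.006,0,0],[-0.035,0.006,0,0],[-0.035,0.006,0,0],[-0.035,0.006,0,0],[-0.03,0.005,0,0]]]'

```text
time_s: 9.58
ee_pos: [472.2, -314.9, 96.3]
eef_rot: [-180.0, 0.0, 81.0]
ft_force: [0.6, -0.7, -0.6]
opening: 25.8
```

Call:
send_rows --steps '[[[-0.02,0.0036,0.01,0],[-0.005,0.0007,0.015,0],[0,0,0.015,0],[0,0,0.01,0],[0,0,0,0],[0,0,0,0],[0,0,0,0]]]'

```text
time_s: 10.17
ee_pos: [473.9, -337.1, 47.1]
eef_rot: [179.9, -0.0, 81.0]
ft_force: [1.3, -0.2, -0.9]
opening: 25.9
```

```bash
python3 go.py 473.4 -337.5 23.5 81; python3 - <<'E'
from station import vision
import numpy as np,cv2
c=vision.camera("wrist");np.savez("w3.npz",**c);cv2.imwrite("pics/w3.png",c["color"][:,:,::-1])
E
```

```text
t 10.17 pos [ 473.9 -337.1   77.1] rot [179.9  -0.   81. ] open 25.9 j7 11.0 | turn 0.0 tx -0.5 ty -0.4 tz 53.6 F [ 1.3 -0.2 -0.9]
```

View pics/w3.png

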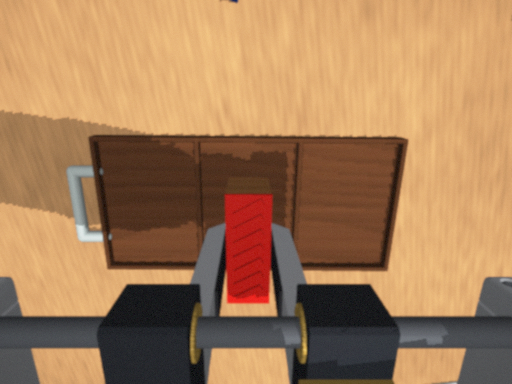

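```bash
python3 - <<'E'
import numpy as np
from h import *
c=dict(np.load("w3.npz"));q=ray(c,[(92,136),(406,139),(388,270),(108,268)],14);print(rect(q),q.mean(0),q.round(0).tolist())
E
```

```text
[475.0, -339.6, 253.7, 118.2, -9.5] [ 474.84814914 -339.68478665   14.        ] [[362.0, -261.0, 14.0], [607.0, -302.0, 14.0], [590.0, -419.0, 14.0], [340.0, -377.0, 14.0]]
```

Call:
send_rows --steps '[[[0,0,0.01,0],[0,0,0.014,0],[0,0,0.012,0],[0,0,0.008,0],[0,0,0.005,0],[0,0,0.003,0],[0,0,0,0],[0,0,0,0]]]'

```text
time_s: 10.88
ee_pos: [473.4, -337.5, -5.4]
eef_rot: [180.0, 0.0, 80.9]
ft_force: [0.3, -0.2, -0.1]
opening: 25.6
```

Call:
send_rows --steps '[[[0,0,0.001,0],[0,0,0.001,0],[0,0,0,0]]]'

```text
time_s: 11.13
ee_pos: [473.4, -337.5, -7.3]
eef_rot: [180.0, 0.0, 80.9]
ft_force: [-0.5, -0.3, -0.7]
opening: 26.1
```

Call:
send_rows --steps '[[[0,0,0,0],[0,0,0,0],[0,0,0,0],[0,0,0,0],[0,0,-0.01,0],[0,0,-0.025,0],[0,0,-0.03,0],[0,0,-0.03,0]]]' --hand 140

```text
time_s: 11.8
ee_pos: [472.8, -337.0, 88.8]
eef_rot: [-179.9, -0.0, 80.9]
ft_force: [-0.1, -0.3, -0.8]
opening: 42.6
```

Call:
send_rows --steps '[[[0,0,-0.01,0],[0,0,0,0]]]' --hand 90

```text
time_s: 11.97
ee_pos: [475.3, -338.7, 101.0]
eef_rot: [179.7, 0.2, 80.9]
ft_force: [0.4, -0.7, 0.3]
opening: 52.5
```

```bash
python3 go.py 476.3 77 44 81;python3 - <<'E'
from station import vision
import numpy as np,cv2
c=vision.camera("wrist");np.savez("w4.npz",**c);cv2.imwrite("pics/w4.png",c["color"][:,:,::-1])
E
python3 red.py w4.npz 245 225 46
```

```text
t 11.97 pos [ 475.3 -338.7  131. ] rot [179.7   0.2  80.9] open 52.5 j7 12.0 | turn -0.1 tx 410.8 ty -64.1 tz 87.0 F [ 0.4 -0.7  0.3]
[475.7, -336.7, 71.4, 31.0, 78.4] [ 474.3 -336.    46. ]
```

Call:
send_rows --steps '[[[0.02,-0.003,0,0],[0.036,-0.0054,0,0],[0.036,-0.0054,0,0],[0.036,-0.0054,0,0],[0.036,-0.0054,0,0],[0.036,-0.0054,0,0],[0.036,-0.0054,0,0],[0.036,-0.0054,0,0]]]'

```text
time_s: 12.68
ee_pos: [474.0, -60.7, 96.0]
eef_rot: [-179.8, 0.0, 80.9]
ft_force: [0.3, -0.3, -0.5]
opening: 60.7
```

Call:
send_rows --steps '[[[0.036,-0.0054,0,0],[0.036,-0.0054,0,0],[0.036,-0.0054,0,0],[0.022,-0.0034,0,0],[0.008,-0.001,0,0],[0,0,0,0],[0,0,0,0]]]'

```text
time_s: 13.27
ee_pos: [476.3, 75.7, 96.6]
eef_rot: [-179.9, 0.1, 80.9]
ft_force: [0.3, -0.8, -0.0]
opening: 60.7
```

```bash
python3 - <<'E'
from station import vision
import numpy as np
from h import *
c=vision.camera("wrist");W=cloud(c);Q=W[(W[...,2]>74)&(W[...,2]<90)&(c["range_z"]>0)];Q=Q[np.linalg.norm(Q[:,:2]-[476,78],axis=1)<40];print(len(Q),rect(Q),Q.mean(0))
E
python3 go.py 476.3 77 44 81
```

```text
838 [475.2, 77.9, 24.9, 24.9, 31.0] [475.50084725  79.06612943  82.48885862]
t 13.32 pos [476.5  74.9 126.8] rot [-1.799e+02  1.000e-01  8.080e+01] open 60.7 j7 -32.0 | turn -0.2 tx 2.0 ty -0.5 tz 82.8 F [-0.1 -0.5 -0.1]
```

Call:
send_rows --steps '[[[0.0027,-0.001,0.008,0],[0,0,0.016,0],[0,0,0.018,0],[0,0,0.018,0],[0,0,0.014,0],[0,0,0.0085,0],[0,0,0,0]]]'

```text
time_s: 13.9
ee_pos: [475.2, 78.4, 13.2]
eef_rot: [-179.8, 0.1, 80.8]
ft_force: [-0.3, -0.7, 0.1]
opening: 60.8
```

Call:
send_rows --steps '[[[0,0,0,0],[0,0,0,0],[0,0,0,0],[0,0,0,0],[0,0,0,0],[0,0,0,0],[0,0,0,0],[0,0,0,0]]]' --hand 255

```text
time_s: 14.57
ee_pos: [476.7, 80.0, 15.1]
eef_rot: [180.0, -0.0, 80.9]
ft_force: [-1.2, -0.7, 2.1]
opening: 25.9
```

Call:
send_rows --steps '[[[0,0,0,0],[0,0,-0.01,0],[0,0,-0.015,0],[0,0,-0.015,0],[0,0,-0.015,0],[0,0,-0.005,0],[0,0,0,0]]]'

```text
time_s: 15.15
ee_pos: [477.8, 80.1, 76.4]
eef_rot: [179.8, -0.1, 80.9]
ft_force: [-0.2, -0.4, -1.4]
opening: 25.7
```

```bash
python3 go.py 557.3 -351.8 52 81
```

```text
t 15.15 pos [477.8  80.1 106.4] rot [ 1.798e+02 -1.000e-01  8.090e+01] open 25.7 j7 -34.0 | turn -0.1 tx -414.1 ty 146.1 tz 54.4 F [-0.2 -0.4 -1.4]
```

Call:
send_rows --steps '[[[-0.016,0.0056,-0.005,0],[-0.032,0.0113,0,0],[-0.034,0.012,0,0],[-0.034,0.012,0,0],[-0.034,0.012,0,0],[-0.034,0.012,0,0],[-0.034,0.012,0,0],[-0.034,0.012,0,0]]]'

```text
time_s: 15.82
ee_pos: [524.0, -184.6, 79.1]
eef_rot: [-179.9, -0.0, 80.9]
ft_force: [1.1, -0.4, -1.5]
opening: 25.8
```

Call:
send_rows --steps '[[[-0.034,0.012,0,0],[-0.034,0.012,0,0],[-0.034,0.012,0,0],[-0.034,0.012,0,0],[-0.02,0.0072,0,0],[-0.008,0.002,0,0],[0,0,0,0],[0,0,0,0]]]'

```text
time_s: 16.48
ee_pos: [554.7, -351.9, 78.9]
eef_rot: [-179.9, -0.1, 81.0]
ft_force: [-0.6, 0.9, -1.1]
opening: 25.8
```

```bash
python3 go.py 557.3 -351.8 52 81
```

```text
t 16.48 pos [ 554.7 -351.9  108.9] rot [-1.799e+02 -1.000e-01  8.100e+01] open 25.8 j7 9.0 | turn -0.0 tx 0.5 ty 2.5 tz 56.9 F [-0.6  0.9 -1.1]
```

Call:
send_rows --steps '[[[0,0.002,0.01,0],[0,0,0.014,0],[0,0,0.014,0],[0,0,0.01,0],[0,0,0.006,0],[0,0,0.002,0],[0,0,0,0],[0,0,0,0]]]'

```text
time_s: 17.15
ee_pos: [557.8, -354.0, 24.4]
eef_rot: [180.0, 0.0, 81.0]
ft_force: [0.2, -0.1, -0.1]
opening: 25.6
```

Call:
send_rows --steps '[[[0,0,0.001,0],[0,0,0.0004,0],[0,0,0,0]]]'

```text
time_s: 17.4
ee_pos: [557.6, -354.4, 23.0]
eef_rot: [180.0, 0.0, 80.9]
ft_force: [0.8, 0.1, -1.3]
opening: 26.0
```

Call:
send_rows --steps '[[[0,0,0,0],[0,0,0,0],[0,0,0,0],[0,0,0,0],[0,0,-0.01,0],[0,0,-0.025,0],[0,0,-0.03,0],[0,0,-0.03,0]]]' --hand 130

```text
time_s: 18.07
ee_pos: [557.0, -353.9, 118.9]
eef_rot: [-180.0, -0.0, 80.9]
ft_force: [0.5, -0.7, 0.1]
opening: 45.7
```

Call:
send_rows --steps '[[[0,0,0,0],[0,0,0,0]]]' --hand 40

```text
time_s: 18.23
ee_pos: [558.9, -355.0, 120.5]
eef_rot: [179.7, 0.1, 80.9]
ft_force: [-0.6, -0.2, -0.8]
opening: 56.3
```

```bash
python3 go.py 622 132 16 81; python3 - <<'E'
from station import vision
import numpy as np
from h import *
c=vision.camera("wrist");W=cloud(c);Q=W[(W[...,2]>78)&(W[...,2]<98)&(c["range_z"]>0)];Q=Q[np.linalg.norm(Q[:,:2]-[557,-352],axis=1)<40];print(len(Q),rect(Q),Q.mean(0))
E
```

```text
t 18.23 pos [ 558.9 -355.   150.5] rot [1.797e+02 1.000e-01 8.090e+01] open 56.3 j7 10.0 | turn -0.1 tx 490.9 ty -13.9 tz 134.5 F [-0.6 -0.2 -0.8]
744 [558.3, -356.7, 25.6, 24.4, -27.5] [ 558.40390935 -355.3181834    88.27277802]
```

Call:
send_rows --steps '[[[0.02,-0.0005,0,0],[0.036,-0.0009,0,0],[0.038,-0.001,0,0],[0.038,-0.001,0,0],[0.038,-0.001,0,0],[0.038,-0.001,0,0],[0.038,-0.001,0,0],[0.038,-0.001,0,0]]]'

```text
time_s: 18.95
ee_pos: [593.4, -70.8, 116.3]
eef_rot: [-179.8, 0.0, 80.9]
ft_force: [0.3, 1.3, 0.4]
opening: 79.5
```

Call:
send_rows --steps '[[[0.038,-0.001,0,0],[0.038,-0.001,0,0],[0.038,-0.001,0,0],[0.038,-0.001,0.01,0],[0.032,-0.0008,0.015,0],[0.018,-0.0005,0.015,0],[0.006,0,0.01,0],[0,0,0,0]]]'

```text
time_s: 19.62
ee_pos: [619.4, 134.9, 64.2]
eef_rot: [-179.7, 0.1, 81.1]
ft_force: [-1.1, -0.4, -0.2]
opening: 79.0
```

```bash
python3 - <<'E'
from station import vision
import numpy as np
from h import *
c=vision.camera("wrist");W=cloud(c);Q=W[(W[...,2]>34)&(W[...,2]<46)&(c["range_z"]>0)];Q=Q[np.linalg.norm(Q[:,:2]-[622,133],axis=1)<40];print(len(Q),rect(Q),Q.mean(0))
E
python3 go.py 622 132 16 81
```

```text
3171 [622.9, 133.3, 53.6, 53.3, 82.1] [622.85789873 134.22613008  38.39607092]
t 19.67 pos [620.5 132.5  95.6] rot [-179.8    0.2   81. ] open 79.4 j7 -35.0 | turn -0.0 tx -0.3 ty 1.6 tz 79.6 F [ 0.4 -0.3  0.7]
```

Call:
send_rows --steps '[[[0.0005,0.0015,0.008,0],[0,0,0.016,0],[0,0,0.018,0],[0,0,0.018,0],[0,0,0.013,0],[0,0,0.006,0],[0,0,0,0]]]'

```text
time_s: 20.25
ee_pos: [623.2, 132.1, -12.6]
eef_rot: [-179.9, 0.1, 80.8]
ft_force: [0.5, 0.1, 0.5]
opening: 79.2
```

Call:
send_rows --steps '[[[0,0,0,0],[0,0,0,0],[0,0,0,0],[0,0,0,0],[0,0,0,0],[0,0,0,0],[0,0,0,0]]]' --hand 255

```text
time_s: 20.83
ee_pos: [624.1, 134.1, -10.6]
eef_rot: [180.0, -0.0, 80.9]
ft_force: [-2.3, -0.5, 6.4]
opening: 53.9
```

Call:
send_rows --steps '[[[0,0,0,0],[0,0,-0.01,0],[0,0,-0.025,0],[0,0,-0.03,0],[0,0,-0.02,0],[0,0,-0.005,0],[0,0,0,0]]]'

```text
time_s: 21.42
ee_pos: [625.3, 134.2, 80.5]
eef_rot: [179.8, -0.1, 80.9]
ft_force: [-0.5, 0.3, -1.7]
opening: 53.5
```

```bash
python3 go.py 391 -325.2 22.5 81
```

```text
t 21.42 pos [625.3 134.2 110.5] rot [ 1.798e+02 -1.000e-01  8.090e+01] open 53.5 j7 -34.0 | turn -0.1 tx -490.4 ty -159.5 tz 88.0 F [-0.5  0.3 -1.7]
```

Call:
send_rows --steps '[[[-0.018,-0.0058,0,0],[-0.033,-0.0107,0,0],[-0.035,-0.0114,0,0],[-0.035,-0.0114,0,0],[-0.035,-0.0114,0,0],[-0.035,-0.0114,0,0],[-0.035,-0.0114,0,0],[-0.035,-0.0114,0,0]]]'

```text
time_s: 22.08
ee_pos: [496.5, -111.7, 77.1]
eef_rot: [-179.8, -0.0, 81.0]
ft_force: [0.4, -0.2, -0.9]
opening: 53.1
```

Call:
send_rows --steps '[[[-0.035,-0.0114,0,0],[-0.035,-0.0114,0,0],[-0.035,-0.0114,0,0],[-0.035,-0.0114,0,0],[-0.035,-0.0114,0,0],[-0.035,-0.0114,0,0],[-0.02,-0.0065,0,0],[-0.008,-0.002,0,0]]]'

```text
time_s: 22.75
ee_pos: [381.5, -336.6, 77.0]
eef_rot: [-179.8, 0.0, 80.6]
ft_force: [-0.0, 0.5, -0.4]
opening: 53.5
```

Call:
send_rows --steps '[[[0,0,0.015,0],[0,0,0.02,0],[0,0,0.015,0],[0,0,0,0],[0,0,0,0]]]'

```text
time_s: 23.17
ee_pos: [385.1, -331.5, 27.5]
eef_rot: [-179.9, -0.1, 81.0]
ft_force: [-0.4, -0.0, -0.3]
opening: 53.5
```

```bash
python3 go.py 391 -325.2 25 81
```

```text
t 23.17 pos [ 385.1 -331.5   57.5] rot [-1.799e+02 -1.000e-01  8.100e+01] open 53.5 j7 10.0 | turn 0.0 tx 7.1 ty 4.8 tz 32.5 F [-0.4 -0.  -0.3]
```

Call:
send_rows --steps '[[[0.007,0.0048,0.003,0],[0,0,0.008,0],[0,0,0.009,0],[0,0,0.007,0],[0,0,0.003,0],[0,0,0.001,0],[0,0,0,0],[0,0,0,0]]]'

```text
time_s: 23.83
ee_pos: [391.3, -327.3, -2.4]
eef_rot: [180.0, 0.0, 80.9]
ft_force: [0.9, 0.4, -0.2]
opening: 53.4
```

Call:
send_rows --steps '[[[0,0,0.0005,0],[0,0,0,0],[0,0,0,0]]]'

```text
time_s: 24.08
ee_pos: [391.4, -327.4, -2.7]
eef_rot: [180.0, 0.0, 80.9]
ft_force: [0.9, 0.3, -1.4]
opening: 53.7
```

Call:
send_rows --steps '[[[0,0,0.001,0],[0,0,0.0005,0],[0,0,0,0]]]'

```text
time_s: 24.33
ee_pos: [391.3, -327.1, -4.5]
eef_rot: [-180.0, -0.0, 80.9]
ft_force: [-0.3, -0.2, -1.1]
opening: 53.5
```

Call:
send_rows --steps '[[[0,0,0,0],[0,0,0,0],[0,0,0,0],[0,0,-0.01,0],[0,0,-0.025,0],[0,0,-0.035,0],[0,0,-0.035,0],[0,0,-0.015,0]]]' --hand 70

```text
time_s: 25.0
ee_pos: [393.2, -328.2, 120.1]
eef_rot: [179.7, 0.2, 80.9]
ft_force: [1.1, -0.0, -1.3]
opening: 68.1
```

```bash
python3 go.py 630.5 -119.6 16 52; python3 - <<'E'
from station import vision
import numpy as np,cv2
c=vision.camera("wrist");np.savez("w5.npz",**c);cv2.imwrite("pics/w5.png",c["color"][:,:,::-1])
E
```

```text
t 25.0 pos [ 393.2 -328.2  150.1] rot [179.7   0.2  80.9] open 68.1 j7 13.0 | turn 28.9 tx 310.5 ty 58.5 tz 134.1 F [ 1.1 -0.  -1.3]
```

View pics/w5.png

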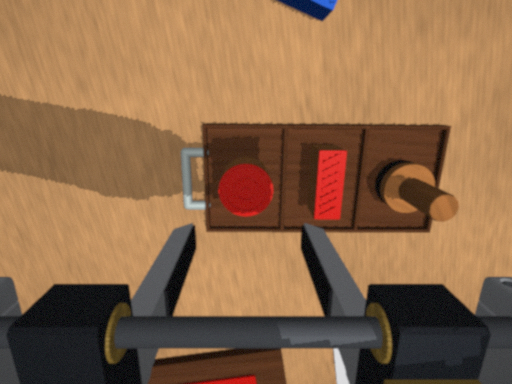

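The wrist view shows the round block (245,188), the bar (330,185) and the dabber (405,188), each standing in its bay, counting from the handle at (193,178). Next is the square block.

Call:
send_rows --steps '[[[0,0,0,5.7],[0,0,0,5.7],[0,0,0,5.7],[0,0,0,5.7],[0,0,0,5.7],[0,0,0,0]]]'

```text
time_s: 25.55
ee_pos: [391.2, -327.0, 115.9]
eef_rot: [180.0, 0.0, 52.3]
ft_force: [0.0, 0.2, 0.6]
opening: 67.9
```

Call:
send_rows --steps '[[[0.016,0.003,0,0],[0.032,0.006,0,0],[0.036,0.007,0,0],[0.036,0.007,0,0],[0.036,0.007,0,0],[0.036,0.007,0,0],[0.036,0.007,0,0],[0.036,0.007,0.01,0]]]'

```text
time_s: 26.22
ee_pos: [595.1, -147.9, 107.3]
eef_rot: [179.8, -0.1, 52.6]
ft_force: [1.6, 0.0, 0.2]
opening: 68.2
```

Call:
send_rows --steps '[[[0.03,0.005,0.015,0],[0.015,0.0025,0.015,0],[0.002,0,0.01,0],[0,0,0,0],[0,0,0,0],[0,0,0,0]]]'

```text
time_s: 26.72
ee_pos: [626.3, -118.7, 66.3]
eef_rot: [180.0, 0.1, 52.3]
ft_force: [0.1, -1.6, 0.3]
opening: 68.1
```

```bash
python3 - <<'E'
from station import vision
import numpy as np
from h import *
c=vision.camera("wrist");W=cloud(c);Q=W[(W[...,2]>35)&(W[...,2]<46)&(c["range_z"]>0)];Q=Q[np.linalg.norm(Q[:,:2]-[630.5,-119.6],axis=1)<45];print(len(Q),rect(Q),Q.mean(0))
E
python3 go.py 630.5 -119.6 16 52
```

```text
2929 [631.5, -121.5, 46.8, 46.1, 53.3] [ 632.20429829 -120.53090006   38.36778217]
t 26.77 pos [ 626.7 -118.7   96.6] rot [179.9   0.   52.3] open 68.3 j7 -37.0 | turn 0.3 tx 1.6 ty 3.5 tz 80.6 F [ 0.8  0.3 -0. ]
```

Call:
send_rows --steps '[[[0.0012,0.0045,0.006,-0.5],[0,0,0.016,0],[0,0,0.018,0],[0,0,0.018,0],[0,0,0.014,0],[0,0,0.008,0],[0,0,0,0]]]'

```text
time_s: 27.35
ee_pos: [630.2, -118.4, -16.1]
eef_rot: [-179.9, 0.1, 52.9]
ft_force: [-0.6, 0.3, 0.3]
opening: 67.9
```

Call:
send_rows --steps '[[[0,0,0,0],[0,0,0,0],[0,0,0,0],[0,0,0,0],[0,0,0,0],[0,0,0,0],[0,0,0,0]]]' --hand 255

```text
time_s: 27.93
ee_pos: [632.5, -118.2, -13.4]
eef_rot: [179.9, -0.0, 52.9]
ft_force: [-0.9, 0.3, 5.2]
opening: 46.1
```

Call:
send_rows --steps '[[[0,0,0,0],[0,0,-0.01,0],[0,0,-0.025,-6.9],[0,0,-0.03,-6.9],[0,0,-0.025,-6.9],[0,0,-0.005,-6.9],[0,0,0,-6.9],[0,0,0,-6.9]]]'

```text
time_s: 28.6
ee_pos: [631.8, -118.4, 82.0]
eef_rot: [179.9, 0.0, 94.7]
ft_force: [-0.0, 0.7, -1.1]
opening: 46.0
```

Call:
send_rows --steps '[[[0,0,0,-6.9],[0,0,0,0],[0,0,0,0]]]'

```text
time_s: 28.85
ee_pos: [631.2, -118.3, 80.7]
eef_rot: [-180.0, -0.0, 101.0]
ft_force: [0.1, 0.6, 0.4]
opening: 45.6
```

```bash
python3 go.py 530.2 352.5 24 101
```

```text
t 28.85 pos [ 631.2 -118.3  110.7] rot [-180.   -0.  101.] open 45.6 j7 1.0 | turn 0.0 tx 481.4 ty -9.3 tz 86.7 F [0.1 0.6 0.4]
```

Call:
send_rows --steps '[[[0.018,-0.0004,0,0],[0.034,-0.0007,0,0],[0.036,-0.0007,0,0],[0.036,-0.0007,0,0],[0.036,-0.0007,0,0],[0.036,-0.0007,0,0],[0.036,-0.0007,0,0],[0.036,-0.0007,0,0]]]'

```text
time_s: 29.52
ee_pos: [573.5, 145.2, 80.8]
eef_rot: [180.0, 0.0, 101.0]
ft_force: [0.2, 0.5, -1.4]
opening: 46.2
```

Call:
send_rows --steps '[[[0.036,-0.0007,0,0],[0.036,-0.0007,0,0],[0.036,-0.0007,0,0],[0.036,-0.0007,0,0],[0.036,-0.0007,0,0],[0.023,-0.0005,0,0],[0.01,0,0,0],[0,0,0,0]]]'

```text
time_s: 30.18
ee_pos: [527.2, 355.1, 80.7]
eef_rot: [180.0, -0.1, 101.4]
ft_force: [-0.1, -0.3, -1.0]
opening: 45.6
```

Call:
send_rows --steps '[[[0,0,0.01,0],[0,0,0.015,0],[0,0,0.01,0],[0,0,0,0],[0,0,0,0]]]'

```text
time_s: 30.6
ee_pos: [529.0, 349.4, 44.6]
eef_rot: [-179.9, 0.1, 101.1]
ft_force: [0.6, 0.6, 0.0]
opening: 45.6
```

```bash
python3 go.py 530.2 352.5 24 101; python3 - <<'E'
from station import vision
import numpy as np,cv2
c=vision.camera("wrist");np.savez("w6.npz",**c);cv2.imwrite("pics/w6.png",c["color"][:,:,::-1])
E
```

```text
t 30.6 pos [529.  349.4  74.6] rot [-1.799e+02  1.000e-01  1.011e+02] open 45.6 j7 -42.0 | turn 0.1 tx 2.9 ty 1.8 tz 50.6 F [0.6 0.6 0. ]
```

View pics/w6.png

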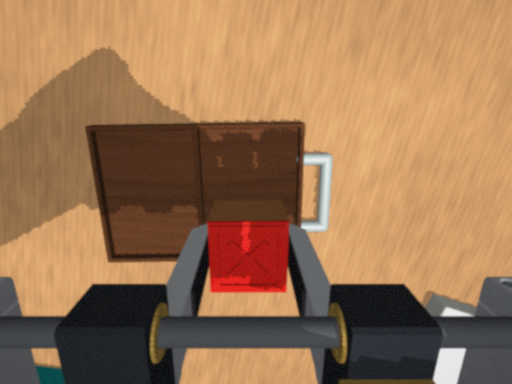

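Call:
send_rows --steps '[[[0.002,0.001,0.01,0],[0,0,0.013,0],[0,0,0.012,0],[0,0,0.009,0],[0,0,0.004,0],[0,0,0.002,0],[0,0,0,0],[0,0,0,0]]]'

```text
time_s: 31.32
ee_pos: [529.5, 354.3, -4.3]
eef_rot: [180.0, -0.0, 101.2]
ft_force: [0.2, -0.2, -1.4]
opening: 46.0
```

```bash
python3 - <<'E'
import numpy as np
from h import *
c=dict(np.load("w6.npz"));print(ray(c,[(88,127),(304,123),(108,261),(199,125)],14).round(1).tolist())
E
python3 go.py 530.2 352.5 22.6 101
```

```text
[[395.2, 389.1, 14.0], [559.2, 424.3, 14.0], [417.5, 274.1, 14.0], [479.7, 407.2, 14.0]]
t 31.32 pos [529.5 354.3  25.7] rot [180.   -0.  101.2] open 46.0 j7 -43.0 | turn 0.2 tx -1.9 ty 0.4 tz 3.1 F [ 0.2 -0.2 -1.4]
```

Call:
send_rows --steps '[[[0,0,0.0013,0],[0,0,0.0012,0],[0,0,0,0],[0,0,0,0]]]'

```text
time_s: 31.65
ee_pos: [529.5, 354.0, -6.7]
eef_rot: [180.0, -0.0, 101.2]
ft_force: [0.2, 0.8, 0.2]
opening: 45.8
```

Call:
send_rows --steps '[[[0,0,0,0],[0,0,0,0],[0,0,0,0],[0,0,-0.01,0],[0,0,-0.025,0],[0,0,-0.035,0],[0,0,-0.035,0],[0,0,-0.01,0]]]' --hand 85

```text
time_s: 32.32
ee_pos: [531.9, 356.6, 114.3]
eef_rot: [179.5, -0.2, 101.2]
ft_force: [0.6, 0.8, 0.5]
opening: 62.8
```

Call:
send_rows --steps '[[[0,0,0,-6.5],[0,0,0,-6.5],[0,0,0,-6.5],[0,0,0,-6.5],[0,0,0,-6.5],[0,0,0,-6.5],[0,0,0,0]]]'

```text
time_s: 32.9
ee_pos: [529.4, 353.7, 108.3]
eef_rot: [180.0, -0.0, 140.4]
ft_force: [-0.7, 0.8, 0.4]
opening: 62.7
```

```bash
python3 go.py 618.2 0.7 27 140
```

```text
t 32.9 pos [529.4 353.7 138.3] rot [180.   -0.  140.4] open 62.7 j7 -8.0 | turn 0.4 tx -295.0 ty -213.3 tz 111.3 F [-0.7  0.8  0.4]
```

Call:
send_rows --steps '[[[-0.015,-0.0108,0,0],[-0.028,-0.0202,0,0],[-0.03,-0.0217,0,0],[-0.03,-0.0217,0,0],[-0.03,-0.0217,0,0],[-0.03,-0.0217,0,0],[-0.03,-0.0217,0,0],[-0.03,-0.0217,0,0]]]'

```text
time_s: 33.57
ee_pos: [597.9, 85.6, 108.5]
eef_rot: [180.0, 0.0, 140.0]
ft_force: [1.1, 0.0, -0.3]
opening: 62.8
```

Call:
send_rows --steps '[[[-0.03,-0.0217,0,0],[-0.025,-0.0181,0,0],[-0.012,-0.0087,0.01,0],[-0.005,-0.0036,0.01,0],[0,0,0.01,0],[0,0,0,0],[0,0,0,0]]]'

```text
time_s: 34.15
ee_pos: [618.3, 4.7, 77.1]
eef_rot: [-180.0, -0.2, 140.4]
ft_force: [-0.6, 0.7, 0.5]
opening: 62.7
```

```bash
python3 - <<'E'
from station import vision
import numpy as np
from h import *
c=vision.camera("wrist");W=cloud(c);Q=W[(W[...,2]>56)&(W[...,2]<68)&(c["range_z"]>0)];Q=Q[np.linalg.norm(Q[:,:2]-[618,1],axis=1)<45];print(len(Q),rect(Q),Q.mean(0))
E
python3 go.py 618.2 0.7 27 140
```

```text
1349 [617.4, 0.8, 57.1, 15.8, -40.3] [616.34292465   1.570882    60.87730132]
t 34.2 pos [619.    4.7 107.8] rot [ 1.800e+02 -1.000e-01  1.404e+02] open 63.0 j7 22.0 | turn 0.4 tx -2.0 ty -3.5 tz 80.8 F [-0.3  0.4  0.7]
```

Call:
send_rows --steps '[[[-0.0016,-0.0037,0.006,0.4],[0,0,0.016,0],[0,0,0.018,0],[0,0,0.018,0],[0,0,0.013,0],[0,0,0.006,0],[0,0,0,0]]]'

```text
time_s: 34.78
ee_pos: [617.5, -2.1, -0.2]
eef_rot: [-179.9, -0.1, 139.9]
ft_force: [-0.3, 0.2, 0.1]
opening: 62.7
```

Call:
send_rows --steps '[[[0,0,0,0],[0,0,0,0],[0,0,0,0],[0,0,0,0],[0,0,0,0],[0,0,0,0],[0,0,0,0],[0,0,0,0]]]' --hand 255

```text
time_s: 35.45
ee_pos: [618.6, -2.5, 1.2]
eef_rot: [180.0, 0.0, 139.8]
ft_force: [0.7, 0.2, 0.0]
opening: 16.1
```

Call:
send_rows --steps '[[[0,0,0,0],[0,0,-0.01,0],[0,0,-0.02,6.5],[0,0,-0.025,6.5],[0,0,-0.02,6.5],[0,0,-0.005,6.5],[0,0,0,6.5],[0,0,0,6.5]]]'

```text
time_s: 36.12
ee_pos: [619.0, -2.4, 82.6]
eef_rot: [179.9, -0.0, 100.5]
ft_force: [0.2, 0.4, -1.1]
opening: 15.7
```

Call:
send_rows --steps '[[[0,0,0,0],[0,0,0,0]]]'

```text
time_s: 36.28
ee_pos: [618.5, -2.3, 81.6]
eef_rot: [180.0, 0.0, 101.0]
ft_force: [0.8, -0.2, -1.1]
opening: 15.8
```

```bash
python3 go.py 447.8 336.5 36 101
```

```text
t 36.28 pos [618.5  -2.3 111.6] rot [180.   0. 101.] open 15.8 j7 -9.0 | turn 0.0 tx 365.2 ty -102.9 tz 75.6 F [ 0.8 -0.2 -1.1]
```

Call:
send_rows --steps '[[[0.016,-0.0045,0,0],[0.03,-0.0084,0,0],[0.033,-0.0093,0,0],[0.033,-0.0093,0,0],[0.033,-0.0093,0,0],[0.033,-0.0093,0,0],[0.033,-0.0093,0,0],[0.033,-0.0093,0,0]]]'

```text
time_s: 36.95
ee_pos: [504.1, 225.5, 81.1]
eef_rot: [-180.0, -0.0, 101.0]
ft_force: [0.5, 1.1, -0.7]
opening: 15.9
```

Call:
send_rows --steps '[[[0.033,-0.0093,0,0],[0.033,-0.0093,0,0],[0.03,-0.0085,0,0],[0.02,-0.0056,0,0],[0.005,-0.0014,0,0],[0,0,0.01,0],[0,0,0.01,0],[0,0,0,0]]]'

```text
time_s: 37.62
ee_pos: [448.7, 333.0, 58.5]
eef_rot: [-179.8, 0.2, 100.7]
ft_force: [-0.2, -0.8, -0.5]
opening: 15.6
```

Call:
send_rows --steps '[[[0,0,0,0],[0,0,0,0],[0,0,0,0]]]'

```text
time_s: 37.87
ee_pos: [449.6, 335.8, 61.1]
eef_rot: [180.0, 0.0, 100.8]
ft_force: [-0.4, 0.5, -0.7]
opening: 15.7
```

```bash
python3 go.py 447.8 337.5 37.2 101
```

```text
t 37.87 pos [449.6 335.8  91.1] rot [180.    0.  100.8] open 15.7 j7 -46.0 | turn -0.2 tx 2.0 ty -1.5 tz 53.9 F [-0.4  0.5 -0.7]
```

Call:
send_rows --steps '[[[0.002,-0.0015,0.01,0],[0,0,0.013,0],[0,0,0.013,0],[0,0,0.009,0],[0,0,0.005,0],[0,0,0.002,0],[0,0,0,0],[0,0,0,0]]]'

```text
time_s: 38.53
ee_pos: [447.3, 338.6, 9.4]
eef_rot: [180.0, -0.0, 100.8]
ft_force: [0.2, -0.5, 0.1]
opening: 15.9
```

Call:
send_rows --steps '[[[0,0,0.001,0],[0,0,0.0005,0],[0,0,0,0],[0,0,0,0]]]'

```text
time_s: 38.87
ee_pos: [447.3, 338.4, 7.8]
eef_rot: [180.0, -0.0, 100.8]
ft_force: [-0.5, 0.6, -0.0]
opening: 16.5
```

Call:
send_rows --steps '[[[0,0,0,0],[0,0,0,0],[0,0,0,0],[0,0,-0.01,0],[0,0,-0.025,0],[0,0,-0.035,0],[0,0,-0.035,0],[0,0,-0.035,0]]]' --hand 165

```text
time_s: 39.53
ee_pos: [446.7, 338.2, 149.8]
eef_rot: [-180.0, -0.0, 100.9]
ft_force: [0.8, 0.4, -0.0]
opening: 33.6
```

Call:
send_rows --steps '[[[-0.015,0,0,0],[-0.03,0,0,0],[-0.03,0,0,0],[-0.03,0,0,0],[-0.03,0,0,0],[-0.02,0,0,0],[0,0,0,0],[0,0,0,0]]]'

```text
time_s: 40.2
ee_pos: [476.6, 185.2, 148.3]
eef_rot: [180.0, -0.0, 100.7]
ft_force: [-0.3, 0.4, -0.5]
opening: 33.2
```

```bash
python3 - <<'E'
from station import vision
import numpy as np,cv2
from h import *
c=vision.camera("top");np.savez("tf.npz",**c);d=vision.camera("scene")
W=cloud(c);W[c["range_z"]==0]=0
L=(np.array([474,-338]),np.radians(-9.2));S=(np.array([489,345.5]),np.radians(191.3))
for n,(o,a),x,lo,hi in(("round",L,-84,40,52),("bar",L,0,40,52),("dabber",L,84,80,100),("square",S,-42,40,52),("press",S,42,58,76)):
    e=np.array([np.cos(a),np.sin(a)]);P=W[...,:2]-o;q=np.stack([P@e,P@np.array([-e[1],e[0]])],-1)
    m=(W[...,2]>lo)&(W[...,2]<hi)&(abs(q[...,0]-x)<40)&(abs(q[...,1])<56);Z=W[m][:,2]
    print(n,m.sum(),"tray xy",rect(q[m]) if m.sum()>5 else None,"top z",np.median(Z).round(1) if m.sum() else None)
a=cv2.resize(c["color"][80:300,80:430,::-1],(800,503),interpolation=cv2.INTER_CUBIC);cv2.imwrite("pics/final.png",a)
cv2.imwrite("pics/finals.png",cv2.resize(d["color"][:,:,::-1],(800,600),interpolation=cv2.INTER_CUBIC))
E
```

```text
round 365 tray xy [-81.4, -2.2, 53.0, 51.0, -83.1] top z 45.2
bar 282 tray xy [0.7, 2.6, 70.5, 26.0, 89.3] top z 45.2
dabber 95 tray xy [86.5, -3.8, 24.8, 22.4, -80.8] top z 89.9
square 234 tray xy [-43.2, 2.7, 46.8, 46.0, -88.7] top z 45.6
press 0 tray xy None top z None
```

View pics/final.png

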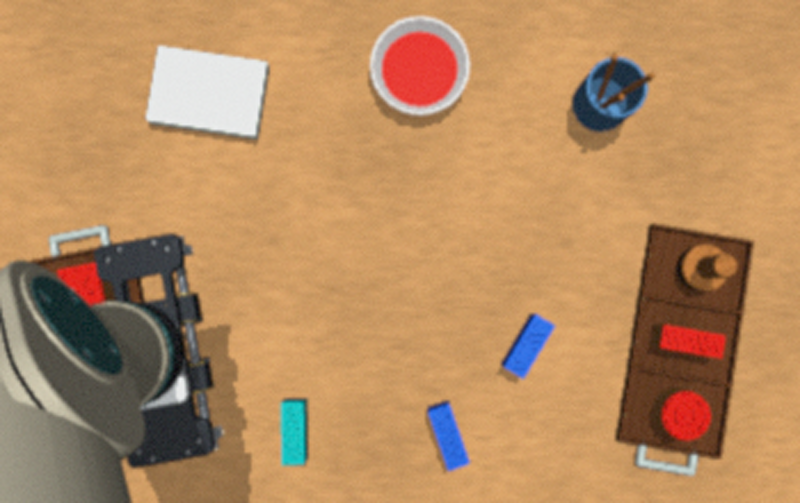

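View pics/finals.png

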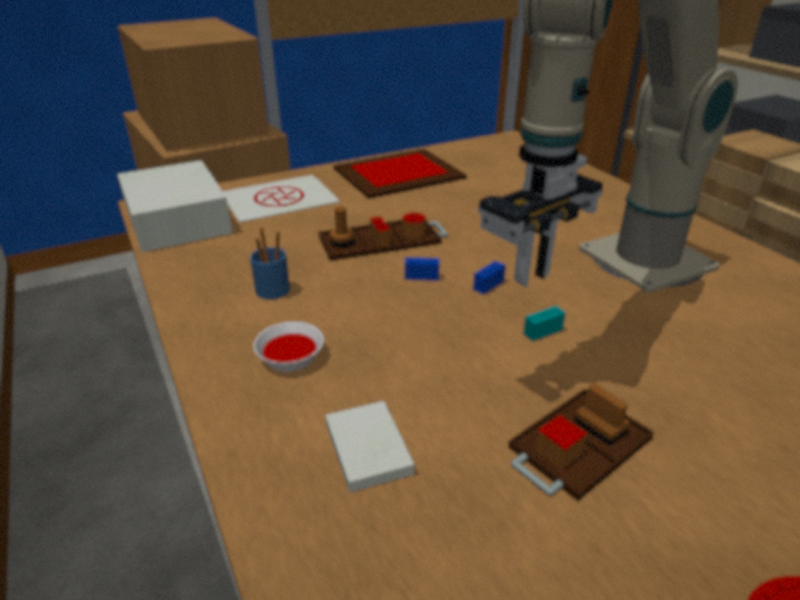

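Both trays look right in the scene view: square block (562,432), press (603,412), dabber (341,232), bar (380,230), round block (413,222). The arm hides the press in the top view, so I check that it sits flat with the wrist camera.

```bash
python3 - <<'E'
from station import vision
import numpy as np,cv2
from h import *
c=vision.camera("wrist");W=cloud(c);W[c["range_z"]==0]=0
o=np.array([489,345.5]);a=np.radians(191.3);e=np.array([np.cos(a),np.sin(a)]);P=W[...,:2]-o;q=np.stack([P@e,P@np.array([-e[1],e[0]])],-1)
for lo,hi in((58,76),(24,33)):
    m=(W[...,2]>lo)&(W[...,2]<hi)&(abs(q[...,0]-42)<40)&(abs(q[...,1])<56)
    if m.sum()<10: print(lo,m.sum());continue
    A=np.c_[q[m],np.ones(m.sum())];k=np.linalg.lstsq(A,W[m][:,2],rcond=None)[0];print(lo,m.sum(),rect(q[m]),"z",np.percentile(W[m][:,2],[10,50,90]).round(1),"slope",k[:2].round(3))
cv2.imwrite("pics/w7.png",c["color"][:,:,::-1])
E
```

```text
58 935 [41.5, 5.6, 39.1, 15.5, -89.6] z [65.7 67.1 68.2] slope [-0.003 -0.026]
24 1506 [41.3, 1.2, 51.6, 42.0, 89.4] z [26.2 27.3 28.3] slope [ 0.002 -0.003]
```

View pics/w7.png

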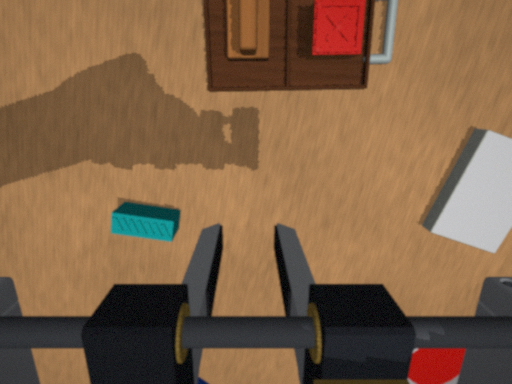

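The press stands flat: foot top at 27.3 mm, bar top at 67 mm, no meaningful slope, 42 mm along the tray. It is seen at (248,28), with the square block at (338,25) next to the handle. I hand in.

```bash
python3 -c "
from station import order
print(order.hand_in())"
```

```text
the job is handed in; nothing more can be done
None
```

All five pieces are in their bays, and I handed the job in at about 40 s of robot time; no verdict is reported.

**Long tray, from the handle:** the round block is about 3 mm along and 2 mm across from its bay centre. The narrow block is about 1 mm and 3 mm off, and the dabber about 3 mm and 4 mm.

**Short tray:** the square block, next to the handle, is about 1 mm along and 3 mm across. The palm press is under 1 mm along; the across figure is uncertain because the wrist view cut off part of it.

**Height and fit:** top heights were 45–46 mm for the three blocks, 90 mm for the dabber and 67 mm for the press. That matches each piece standing on its bay floor. I checked the slope only on the press, and it was flat. The other pieces look upright in the final pictures.

**Left alone:** the dish, jar, paper and look-alike blocks look unmoved in the final pictures. I didn't measure them again.

**Mismatch with the given data:** the real fingertips are about 30 mm above the reported TCP. The first grasp of the bar closed on nothing because of this, but the bar wasn't disturbed. I corrected for the offset in every later move.

**Release:** by the reported height, the dabber was let go about 2 mm above the tray floor and the others within about 1 mm.

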